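Pulse-hold the coffee grinder lid

TASK

Lift the grinder lid out of its moulded cork nest, set it on the coffee grinder with its two lugs dropped through the two entry slots (yellow marks), and twist it clockwise, seen from above, against the spring to the pulse position: half way, with the white stripe of the lid at the green marks. Stop well before the red marks, where the lid would click into its lock, and finish while still gripping the lid there, because the spring turns it back if it is let go. Leave the toaster, jam jar, mug and plate where they stand.

Things in the scene. Friction and masses are not known exactly. Their poses are not given: they have to be found in the camera images.
- lid: Loose grinder lid, 150 g. Origin: centre of its underside; z up, x along grip bar and lugs. Grey plug 60 mm across, z 0-18 mm, foot tapered to 54. Orange lugs at +x and -x: out to 41 mm from the axis, 14 wide, z 2-8. Blue flange 94 across, z 18-24. Black grip bar 64 long (x), 20 wide (y), z 24-60, pinched across its width. White stripe along x on bar and flange. Half-turn symmetric: either lug fits either slot.
- lid_grip (a point): Point on the lid's axis inside the grip bar, 47 mm above the lid's origin.
- nest: Round cork nest, fixed, 140 mm across, 28 mm tall, with a moulded round recess 108 mm across and 22 mm deep in which the lid stands loosely, plug down on the recess floor (6 mm above the table), any way round. Origin: centre of its underside.
- grinder: Coffee grinder base, fixed, 120 mm tall, black foot 120 across, steel collar 106 across on top. Origin: centre of its underside; z up, x through the two entry slots (at +x, -x; 21 wide, out to 45 mm from the axis) in the collar's 8 mm thick rim; bore 66. Lid fully down: flange flat on the collar, lid origin 102 mm above this origin, lugs 2 mm below the rim.
- grinder_mouth (a point): Centre of the collar's top plane, 120 mm above the grinder's origin. Marks on the collar edge, each twice, half a turn apart: yellow at the slots (entry, 0 deg), green 40 deg clockwise of them seen from above (negative about z; pulse position), red 80 deg clockwise (lock). A stop prevents anticlockwise turning.
- drive_ring (a joint): Sprung switch ring hidden under the collar's rim, rad, 0 at rest. The lugs meet it after 0.1 rad of twist and push it clockwise: it then reads the lid's twist less 0.1 (0.6 at the green marks). Pushes back with 0.06 N m at first, 0.12 N m at the green marks. A spring ball resists from about 0.9 rad of twist; at 1.3 the lid is locked.
- toaster: Bystander: chrome two-slot toaster, loose, 270 x 165 mm, 182 mm tall. Origin: centre of its underside.
- jam_jar: Bystander: closed amber glass jam jar with red cap, loose, 68 mm across, 100 mm tall. Origin: centre of its underside.
- mug: Bystander: small blue enamel mug, loose, 76 mm across, 75 mm tall, handle at its +y. Origin: centre of its underside.
- plate: Bystander: white plate with a teaspoon lying on it (one piece), loose, 156 mm across, 20 mm tall. Origin: centre of its underside.
Mind the look-alikes: they are no part of the job. Of the things like the nest, leave any that is turquoise; of the rest the larger one is meant. What is shaped like the lid but purple is not meant.

How it is judged:
On the way, in this order (a step that is already met when the one before it is completed fails the run):
1. the lid is lifted clear of the nest, upright, in the gripper (z of lid in the frame of nest above 0.035 m and angle between lid's own z axis and vertical below 0.3 rad and contact force between the fingers and lid above 1 N and contact force between lid and nest below 0.1 N), for 0.1 s.
2. the lid is seated on the collar with its lugs down through the slots, not yet twisted (z of lid in the frame of grinder between 0.0985 and 0.105 m and horizontal distance between lid and grinder_mouth below 0.005 m and angle between lid's own z axis and vertical below 0.08 rad and angle between the x axis of lid and the x axis of grinder, either way round below 0.3 rad and value of joint drive_ring below 0.25 rad), for 0.05 s.
At the end, for the whole second after the job is handed in: Lid flat on the collar (underside 98.5 to 105 mm above the grinder foot, within 5 mm of its axis, tilt under 0.08 rad), twisted clockwise 0.54 to 0.86 rad from the slots (switch ring 0.35 to 0.85), at rest (under 0.2 rad/s), still gripped with more than 2 N (z of lid in the frame of grinder between 0.0985 and 0.105 m and horizontal distance between lid and grinder_mouth below 0.005 m and angle between lid's own z axis and vertical below 0.08 rad and angle between the x axis of lid and the x axis of grinder, either way round between 0.54 and 0.86 rad and value of joint drive_ring between 0.35 and 0.85 rad and contact force between the fingers and lid above 2 N and angular speed of lid below 0.2 rad/s); the arm keeps its last pose, push and grip.
It fails at once if the lid is twisted on into the lock click (value of joint drive_ring above 1 rad).
It fails at once if the toaster is pushed more than 30 mm or tipped (distance of toaster from where it was at the start of the episode above 0.03 m or angle between toaster's own z axis and vertical above 0.35 rad).
It fails at once if the jam jar is pushed more than 30 mm or tipped (distance of jam_jar from where it was at the start of the episode above 0.03 m or angle between jam_jar's own z axis and vertical above 0.35 rad).
It fails at once if the mug is pushed more than 30 mm or tipped (distance of mug from where it was at the start of the episode above 0.03 m or angle between mug's own z axis and vertical above 0.35 rad).
It fails at once if the plate is pushed more than 30 mm or tipped (distance of plate from where it was at the start of the episode above 0.03 m or angle between plate's own z axis and vertical above 0.35 rad).
It also fails if it takes over 45 s, if anything falls off the work surface, if the arm or the gripper's body presses on something with over 40 N, if the wrist force passes 120 N, or if a joint passes its speed limit or range.

ROBOT

A 6-joint arm with a two-finger parallel gripper is mounted at the origin on the work surface. World frame = base frame: x ahead of the robot, y to its left, z up, the work surface at z = 0. Lengths are in m, angles in rad, forces in N, time in s.
With the tool pointing down it reaches from about 0.425 to 0.95 m from the base axis. Payload 3.5 kg.
Tool frame: the origin (TCP) lies between the finger pads; the fingertips stand 17 mm ahead of it and the grasp point (between the pads) lies 2 mm behind it (ctrl.tip_reach is the distance from the TCP to the fingertips, in m); z points along the fingers, y is the direction in which the jaws open and shut (so a half turn about z gives the same grasp; the last joint's range is limited). The gripper opens to 85 mm and grips with 20 to 120 N. Pads are 22 mm wide; open, the fingers measure 114 mm over their backs; the gripper's body (76 mm by 85 mm) begins 54 mm behind the grasp point. The pads swing forward as they close: fully open they stand 13 mm farther back than shut.
Start: joints at [1.036, 0.286, 1.577, -0, 1.279, -0.15], TCP at [0.253, 0.626, 0.248] pointing down, gripper open.
Joint ranges: [-2.77, 2.77], [-0.9, 2.22], [0.21, 2.48], [-1.53, 4.67], [0.24, 2.81], [-2.84, 2.84]. Speed limits (rad/s): [2.79, 2.79, 3.14, 3.14, 3.14, 3.14].

INTERFACE

Orientations are given as a unit quaternion [x, y, z, w].
In Python, from plant import monitor, imaging, workorder, ctrl gives the robot as it stands.
- The arm moves only by the tool send_rows, never from a script. Its argument "rows" is a list of rows, each a list of 4 numbers: the shift along the world's x, y, z normalised to -1 to 1, where 1 is 0.3 m, then the turn about the world's z normalised to -1 to 1, where 1 is 360 degrees. A call has 1 to 20 rows; each row is the pose to reach, as a shift and turn from the pose commanded when the call began, turning the shorter way round; what a row does not reach only later rows make up. A row lasts 1/8 s, in which the tool goes at most 62.5 mm and 10.7 degrees, less where a joint would pass 70% of its speed; a pose out of reach is approached as far as the arm can. A call with a number of a shift or a turn outside -1 to 1 is refused whole. A call with a gripper value outside its range is refused whole. "jaw" is the closure, from 0 (fully open) to 1 (shut), set as the call begins (left out, the last holds). The fingers move at their own pace and stop on an object; "newtons" is the grip in N (left out, the last holds). Time passes only in rows, so rows that repeat a pose let the fingers close. It gives the time, the measured TCP pose, the force and the opening at its end, in the units of the state.
- monitor.get_state(): the state, without advancing time (a new reading comes with each control period).
- imaging.read_camera(name): name is "side" or "top" or "wrist"; returns the picture (420x560x3 uint8, red, green, blue); there is no depth.
- imaging.calibration(name): a dict with "intrinsics" (3x3 intrinsics, pixels), "cam_to_world" (4x4, takes a point from camera to world coordinates). Camera axes: x right, y up, looking along -z (the intrinsics and any distortion apply to the point x, -y, -z); pixel columns grow to the right and rows downward; lengths in m; the calibration is good to about 2 mm. The wrist camera is an equidistant fisheye: a pixel r from the principal point sees the ray r / f radians off the axis. A picture is of the moment at which its call begins: read the wrist's pose just before it. calibration takes no time and is no camera call; for the wrist camera it gives the pose at the moment of the call.
- workorder.sign_off(): hands the job in, once; it reports no verdict.
The state is a dict: "time": time; "qpos": joint angles; "dq": joint speeds; "joint_efforts": joint torques, N m; "eef_pos": TCP position; "tcp_rot": TCP orientation; "contact_force": force on the tool from outside, world axes, zero at the start; "wrist_torque": the same for the moment, N m; "opening": opening from 0.0 (shut) to 1.0 (fully open).
Only numpy, scipy, OpenCV 4.12 (cv2) and the standard library are available. Lean on these libraries where they do the work, as an engineer would, in place of code of your own. Each camera call takes 0.05 s, during which the arm holds its last target.

## Working session

There is one attempt and no reset: what is moved stays moved. The work goes in short steps, Python scripts to look and compute and a tool call to move; the robot and the scene stay as the last step left them, time stands still between calls to the robot, and variables do not carry over. Pictures are saved under pics/ and viewed, and the job is handed in when it is done.

Besides the shell and the picture viewer there is one more tool, called after "Request:" by a JSON object that holds its "fn" and its "kwargs", one argument or row to a line. send_rows: Moves the arm, as the interface text tells. Scaled input: -1 to 1 covers 0.3 m each way for a shift and 360 degrees each way for a turn. Its arguments: {"type":"object","properties":{"rows":{"type":"array"},"jaw":{"type":"number"},"newtons":{"type":"number"}},"required":["rows"]}

```bash
ls; mkdir -p pics
python3 - <<'E'
from plant import monitor, imaging, workorder, ctrl
import cv2
print(monitor.get_state(), ctrl.tip_reach)
for n in ["side","top","wrist"]:
    c=imaging.calibration(n); print(n,c)
    cv2.imwrite(f"pics/{n}0.png",imaging.read_camera(n)[:,:,::-1])
E
```

```text
pics
{'time': 0.0, 'qpos': array([ 1.03599656e+00,  2.87152412e-01,  1.57820986e+00,  1.56071004e-07,
        1.27862608e+00, -1.50001837e-01]), 'dq': array([ 0.00169739, -0.0003024 ,  0.0007481 , -0.00072291,  0.00040194,
        0.00021426]), 'joint_efforts': array([ 2.44861651e-03, -4.05973363e+01, -2.92632776e+01, -5.16608998e-05,
        5.73740312e-03,  1.51922217e-05]), 'eef_pos': array([0.2530213 , 0.62509646, 0.2469382 ]), 'tcp_rot': array([ 1.91214028e-01,  9.81547635e-01, -1.12828772e-03, -4.02246623e-04]), 'contact_force': array([0.35938717, 0.15742217, 0.06892505]), 'wrist_torque': array([-0.02960228, -0.00146475, -0.00405277]), 'opening': 1.0014741733268333} 0.017
side {'intrinsics': array([[529.86117782,   0.        , 278.59930411],
       [  0.        , 529.86117782, 221.84453343],
       [  0.        ,   0.        ,   1.        ]]), 'cam_to_world': array([[ 0.94701141,  0.17130629, -0.2717049 ,  0.16784833],
       [-0.32036186,  0.56482093, -0.76049036, -1.04083125],
       [ 0.02318783,  0.80723693,  0.58977187,  0.89369637],
       [ 0.        ,  0.        ,  0.  
[... 293 characters left out ...]
-01],
       [-9.98428462e-01, -5.56311440e-02,  6.76629168e-03,
        -8.87203577e-04],
       [-4.90364092e-03,  2.06999034e-01,  9.78328858e-01,
         1.37581306e+00],
       [ 0.00000000e+00,  0.00000000e+00,  0.00000000e+00,
         1.00000000e+00]])}
wrist {'intrinsics': array([[325.1922621 ,   0.        , 278.86197056],
       [  0.        , 325.1922621 , 207.13666604],
       [  0.        ,   0.        ,   1.        ]]), 'cam_to_world': array([[ 0.37472957, -0.89187403, -0.25325574,  0.18822693],
       [ 0.92712903,  0.35956731,  0.10556095,  0.65317612],
       [-0.00308459, -0.27435756,  0.9616228 ,  0.37182075],
       [ 0.        ,  0.        ,  0.        ,  1.        ]])}
```

View pics/top0.png

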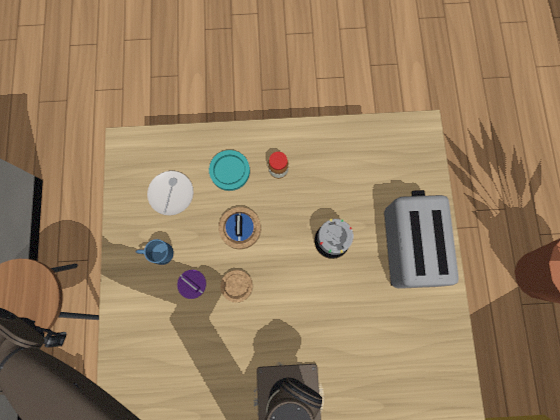

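View pics/side0.png

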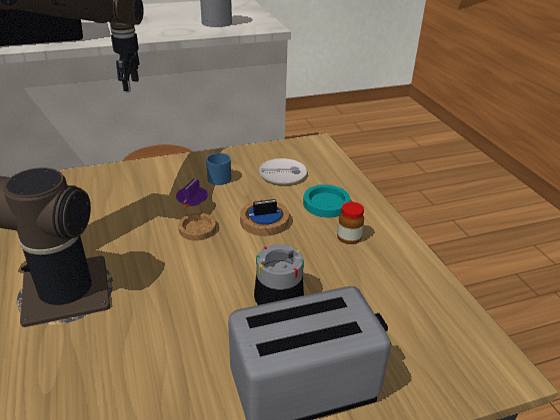

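View pics/wrist0.png

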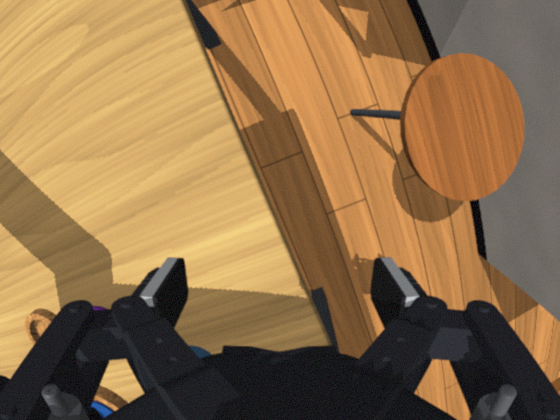

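Candidates in the top view are: blue-flanged lid in the larger cork nest at (240,227), small cork ring at (237,285), turquoise ring at (230,170), and a purple look-alike lid at (192,285). By the description I choose the blue lid at (240,227) and the grinder at (335,238). Next I'll check close crops.

```bash
cat > h.py <<'E'
import numpy as np, cv2
from plant import monitor, imaging, workorder, ctrl
from scipy.spatial.transform import Rotation as R
def ray(n,u,v,c=None):
    c=c or imaging.calibration(n); K=c["intrinsics"]; T=c["cam_to_world"]
    x=(u-K[0,2])/K[0,0]; y=(v-K[1,2])/K[1,1]
    if n=="wrist":
        r=np.hypot(x,y); s=np.sin(r)/r if r>1e-9 else 1; d=np.array([x*s,-y*s,-np.cos(r)])
    else: d=np.array([x,-y,-1.])
    return T[:3,3],T[:3,:3]@d
def at(n,u,v,z,c=None):
    o,d=ray(n,u,v,c); return (o+d*(z-o[2])/d[2])
def proj(n,p,c=None):
    c=c or imaging.calibration(n); K=c["intrinsics"]; T=c["cam_to_world"]
    q=T[:3,:3].T@(np.asarray(p)-T[:3,3]); x,y,z=q[0],-q[1],-q[2]
    if n=="wrist":
        r=np.hypot(x,y); th=np.arctan2(r,z); x,y=x/r*th,y/r*th
    else: x,y=x/z,y/z
    return np.array([K[0,0]*x+K[0,2],K[1,1]*y+K[1,2]])
def crop(img,x0,y0,w,h,s,f):
    cv2.imwrite(f,cv2.resize(img[y0:y0+h,x0:x0+w],None,fx=s,fy=s,interpolation=cv2.INTER_CUBIC))
def st():
    s=monitor.get_state(); r=R.from_quat(s["tcp_rot"]).as_matrix()
    print("t",s["time"],"pos",s["eef_pos"].round(4),"yawY",np.degrees(np.arctan2(r[1,1],r[0,1])).round(2),"z",r[:,2].round(3),"F",s["contact_force"].round(2),"T",s["wrist_torque"].round(3),"op",round(s["opening"],3),"q6",s["qpos"].round(2))
    return s
E
python3 - <<'E'
from h import *
t=cv2.imread("pics/top0.png"); s=cv2.imread("pics/side0.png")
a=cv2.resize(t[195:260,205:275],None,fx=8,fy=8,interpolation=2)
crop(t,205,195,70,65,8,"pics/c1.png")
crop(t,305,210,60,60,9,"pics/c2.png")
crop(s,235,190,70,125,5,"pics/c3.png")
print(at("top",240,227,.06),at("top",335,236,.12),at("side",265,208,.06),at("side",280,265,.12))
E
```

```text
[0.53337599 0.12467036 0.06      ] [ 0.47786684 -0.17105076  0.12      ] [0.53671636 0.10655207 0.06      ] [ 0.47505231 -0.19845584  0.12      ]
```

View pics/c1.png

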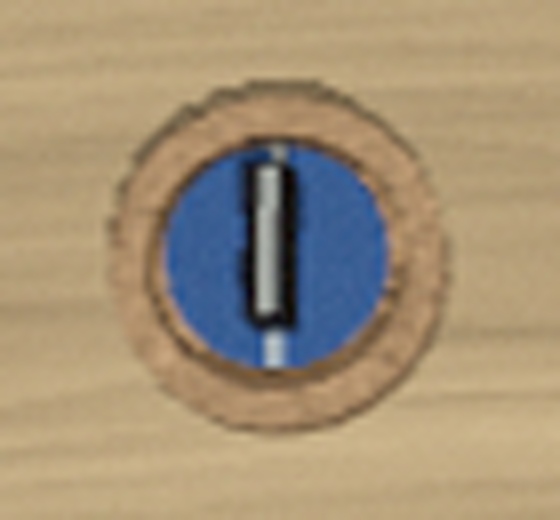

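View pics/c2.png

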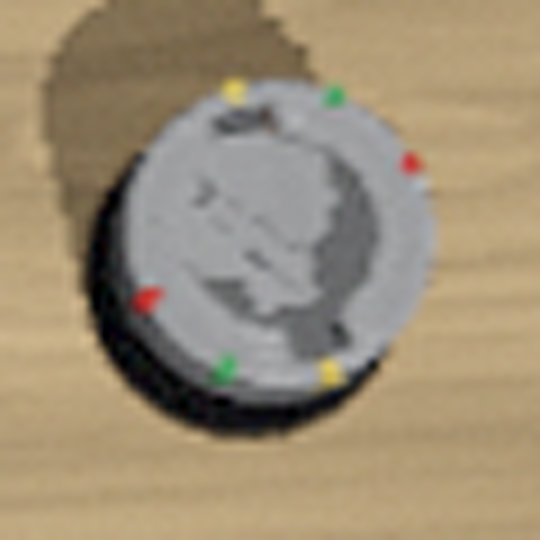

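View pics/c3.png

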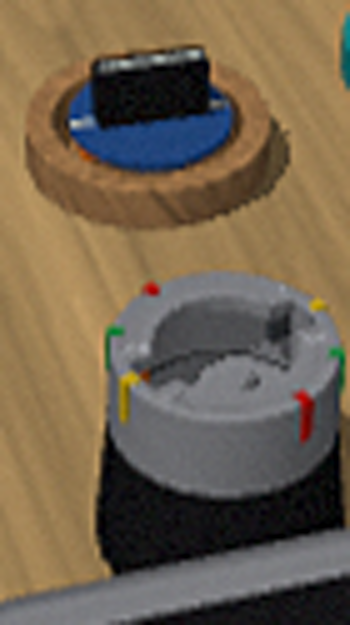

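Run:
```python
from h import *
def p(x,y,s,ox,oy,z,n="top"): return at(n,(x+.5)/s-.5+ox,(y+.5)/s-.5+oy,z)
a=p(270,163,8,205,195,.066);b=p(268,317,8,205,195,.066);print("bar",a,b,(a+b)/2,np.linalg.norm(a-b),np.degrees(np.arctan2(*(a-b)[[1,0]])))
a=p(278,145,8,205,195,.03);b=p(274,368,8,205,195,.03);print("fl",a,b,(a+b)/2,np.linalg.norm(a-b),np.degrees(np.arctan2(*(a-b)[[1,0]])))
m={}
for k,v in dict(y1=(234,88),y2=(331,375),g1=(335,96),g2=(225,370),r1=(410,160),r2=(147,300)).items(): m[k]=p(*v,9,305,210,.12)
for c in "ygr":
  a,b=m[c+"1"],m[c+"2"];print(c,(a+b)/2,np.linalg.norm(a-b),np.degrees(np.arctan2(*(a-b)[[1,0]])))
q={}
for k,v in dict(y1=(318,303),y2=(128,380),g1=(340,352),g2=(115,330),r1=(152,288),r2=(305,397)).items(): q[k]=p(*v,5,235,190,.12,"side")
for c in "ygr":
  a,b=q[c+"1"],q[c+"2"];print("side",c,(a+b)/2,np.linalg.norm(a-b),np.degrees(np.arctan2(*(a-b)[[1,0]])))
a=p(97,60,5,235,190,.066,"side");b=p(207,53,5,235,190,.066,"side");print("side bar",(a+b)/2,np.linalg.norm(a-b),np.degrees(np.arctan2(*(a-b)[[1,0]])))
st()
```

```text
bar [0.57219909 0.12815261 0.066     ] [0.50925716 0.13112696 0.066     ] [0.54072813 0.12963978 0.066     ] 0.0630121642502266 -2.7055229843617283
fl [0.58734461 0.12810972 0.03      ] [0.49391946 0.13302375 0.03      ] [0.54063204 0.13056673 0.03      ] 0.09355429322415819 -3.0109005026480467
y [ 0.48034273 -0.17402615  0.12      ] 0.1034485149813352 13.843906429108442
g [ 0.47981822 -0.17340608  0.12      ] 0.10250332209036934 -26.199170109301296
r [ 0.48060776 -0.17298499  0.12      ] 0.10288055369715438 -65.28148950322853
side y [ 0.4822007  -0.17445177  0.12      ] 0.10304185509212829 14.553655214434075
side g [ 0.48312214 -0.17488966  0.12      ] 0.10274045065252967 -25.76167389156671
side r [ 0.48287146 -0.17495487  0.12      ] 0.10175147774269275 114.12350373819906
side bar [0.54464155 0.13156023 0.066     ] 0.06202028003417929 169.7804683352467
t 0.15 pos [0.2531 0.6252 0.2472] yawY 67.95 z [-0.001 -0.002 -1.   ] F [ 0.88 -0.29 -0.16] T [ 0.023 -0.047 -0.012] op 1.0 q6 [ 1.04  0.29  1.58  0.    1.28 -0.15]
```

The crops confirm the blue lid with its white stripe in the larger cork nest: the stripe is vertical in the top view, from (239.6,213) to (239.2,241). The grinder's yellow, green and red marks are also visible. I'm moving to above the lid.

Request:
{"fn": "send_rows", "kwargs": {
  "rows": [
    [0.5,-0.83,0,0.053],
    [0.5,-0.83,0,0.053],
    [0.5,-0.83,0,0.053],
    [0.5,-0.83,0,0.053],
    [0.5,-0.83,0,0.053],
    [0.5,-0.83,0,0.053]
  ],
  "jaw": 0
}}

```text
time: 0.9
eef_pos: [0.4045, 0.3745, 0.2481]
tcp_rot: [0.028, 1.0, -0.0, -0.0]
contact_force: [0.1, 0.7, 0.4]
opening: 1.004
```

Request:
{"fn": "send_rows", "kwargs": {
  "rows": [
    [0.463,-0.82,0,0],
    [0.463,-0.82,0,0],
    [0.463,-0.82,0,0],
    [0.463,-0.82,0,0],
    [0.463,-0.82,0,0],
    [0.463,-0.82,0,0],
    [0.463,-0.82,0,0],
    [0.463,-0.82,0,0]
  ]
}}

```text
time: 1.9
eef_pos: [0.5415, 0.1322, 0.2482]
tcp_rot: [0.025, 1.0, 0.0, -0.0]
contact_force: [0.4, 0.2, -0.5]
opening: 1.004
```

Run:
```python
from h import *
st(); c=imaging.calibration("wrist"); im=imaging.read_camera("wrist")[:,:,::-1]; cv2.imwrite("pics/w1.png",im)
t=imaging.read_camera("top")[:,:,::-1]; cv2.imwrite("pics/t1.png",t)
for p in [(.542,.130,.066),(.574,.128,.066),(.510,.132,.066),(.481,-.174,.12)]: print(proj("wrist",p,c))
```

```text
t 1.9 pos [0.5415 0.1322 0.2482] yawY 87.16 z [-0.  0. -1.] F [ 0.43  0.15 -0.51] T [ 0.02 -0.04 -0.03] op 1.004 q6 [ 0.06  0.03  1.87  0.    1.25 -1.46]
[275.129428   190.43744805]
[274.79400859 221.87218884]
[275.50657003 157.54356174]
[ -9.83220366 164.57464328]
```

View pics/w1.png

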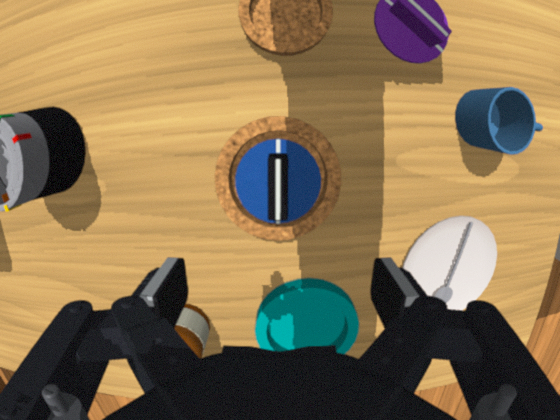

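Run:
```python
from h import *
im=cv2.imread("pics/w1.png"); crop(im,210,112,136,136,5,"pics/c4.png")
```

```text
(no output)
```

View pics/c4.png

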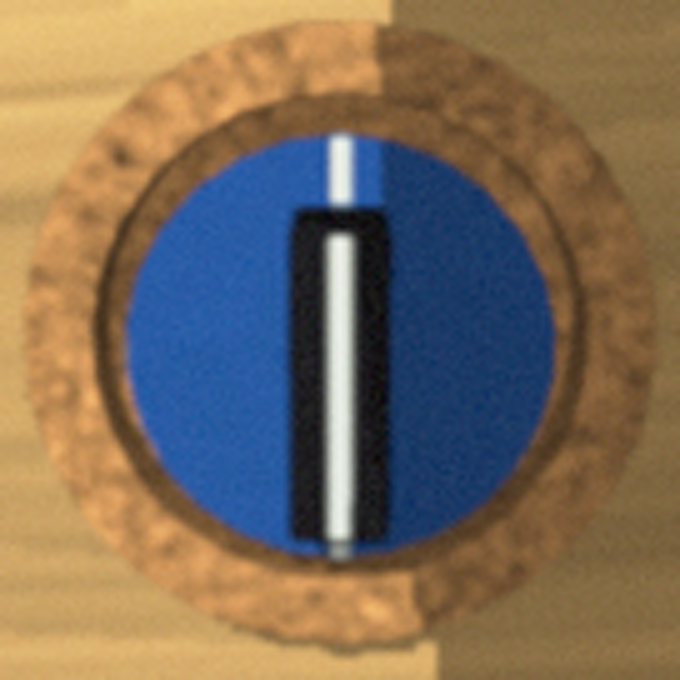

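Run:
```python
from h import *
f=lambda x,y,z: at("wrist",(x+.5)/5-.5+210,(y+.5)/5-.5+112,z)
for (a,b,z) in [((340,232),(340,543),.066),((341,135),(340,558),.03),((126,340),(556,340),.03)]:
  a=f(*a,z);b=f(*b,z);print((a+b)/2,np.linalg.norm(a-b),np.degrees(np.arctan2(*(a-b)[[1,0]])))
print(f(340,20,.028),f(340,645,.028))
```

```text
[0.54170059 0.13209878 0.066     ] 0.06195912786888379 177.1330392453355
[0.54134314 0.13205205 0.03      ] 0.09340939219277637 177.0078284061492
[0.53852869 0.13228532 0.03      ] 0.09287406825049518 -92.81540582109908
[0.47041337 0.13547495 0.028     ] [0.6096289  0.12851409 0.028     ]
```

Request:
{"fn": "send_rows", "kwargs": {
  "rows": [
    [0,0,-0.2,0],
    [0,0,-0.4,0],
    [0,0,-0.55,0],
    [0,0,-0.62,0],
    [0,0,-0.653,0],
    [0,0,-0.653,0],
    [0,0,-0.653,0]
  ]
}}

```text
time: 2.88
eef_pos: [0.5434, 0.1309, 0.054]
tcp_rot: [0.026, 1.0, 0.0, 0.001]
contact_force: [-0.3, -1.1, 0.1]
opening: 1.001
```

Request:
{"fn": "send_rows", "kwargs": {
  "rows": [
    [0,0,0,0],
    [0,0,0,0],
    [0,0,0,0],
    [0,0,0,0],
    [0,0,0,0],
    [0,0,0,0],
    [0,0,0,0],
    [0,0,0,0]
  ],
  "jaw": 1,
  "newtons": 60
}}

```text
time: 3.88
eef_pos: [0.5425, 0.1307, 0.0527]
tcp_rot: [0.026, 1.0, 0.0, 0.0]
contact_force: [0.0, 0.3, 3.1]
opening: 0.222
```

Run:
```python
from h import *
st(); im=imaging.read_camera("wrist")[:,:,::-1]; cv2.imwrite("pics/w2.png",im)
```

```text
t 3.875 pos [0.5425 0.1307 0.0527] yawY 87.03 z [ 0.001  0.    -1.   ] F [0.04 0.28 3.12] T [0.037 0.057 0.002] op 0.222 q6 [ 0.05  0.28  1.99  0.    0.88 -1.46]
```

View pics/w2.png

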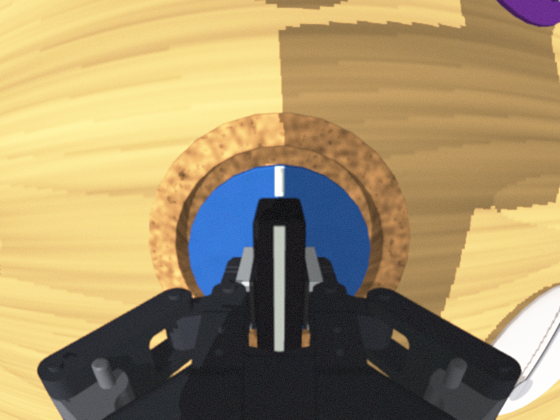

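The picture shows the bar pinched between the pads, its stripe at (279,290), with the opening at 19 mm. Next I lift it.

Request:
{"fn": "send_rows", "kwargs": {
  "rows": [
    [0,0,0.1,0],
    [0,0,0.25,0],
    [0,0,0.42,0],
    [0,0,0.58,0],
    [0,0,0.68,0],
    [0,0,0.68,0],
    [0,0,0.68,0],
    [0,0,0.68,0]
  ]
}}

```text
time: 4.92
eef_pos: [0.5409, 0.1305, 0.2533]
tcp_rot: [0.026, 1.0, -0.0, -0.003]
contact_force: [-0.7, -0.0, -1.9]
opening: 0.225
```

Request:
{"fn": "send_rows", "kwargs": {
  "rows": [
    [0,-0.1,0,0.01],
    [-0.03,-0.25,0,0.025],
    [-0.06,-0.4,0,0.04],
    [-0.09,-0.53,0,0.0475],
    [-0.1,-0.6,0,0.0475],
    [-0.1,-0.6,0,0.0475],
    [-0.1,-0.6,0,0.0475],
    [-0.1,-0.6,0,0.0475]
  ]
}}

```text
time: 5.92
eef_pos: [0.5122, -0.0485, 0.256]
tcp_rot: [-0.124, 0.992, 0.0, -0.0]
contact_force: [-0.5, 0.6, -2.0]
opening: 0.227
```

Run:
```python
from h import *
st(); c=imaging.calibration("wrist"); im=imaging.read_camera("wrist")[:,:,::-1]; cv2.imwrite("pics/w3.png",im)
cv2.imwrite("pics/s3.png",imaging.read_camera("side")[:,:,::-1])
import pickle; pickle.dump(c,open("c3.pkl","wb"))
print(proj("wrist",(.481,-.174,.12),c))
```

```text
t 5.925 pos [ 0.5122 -0.0485  0.256 ] yawY 104.2 z [-0.001  0.    -1.   ] F [-0.46  0.59 -1.99] T [ 0.031 -0.018 -0.011] op 0.227 q6 [-0.29 -0.08  1.96  0.    1.26 -2.11]
[141.91946761 132.26625689]
```

View pics/w3.png

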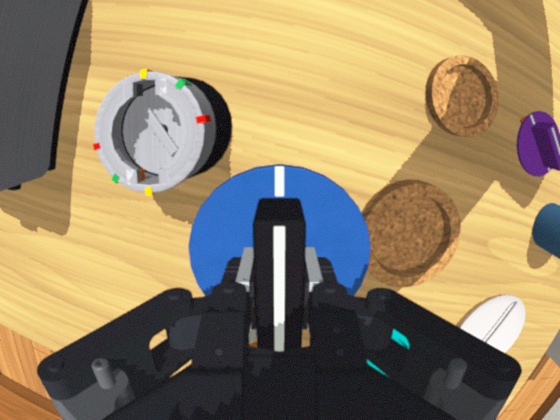

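View pics/s3.png

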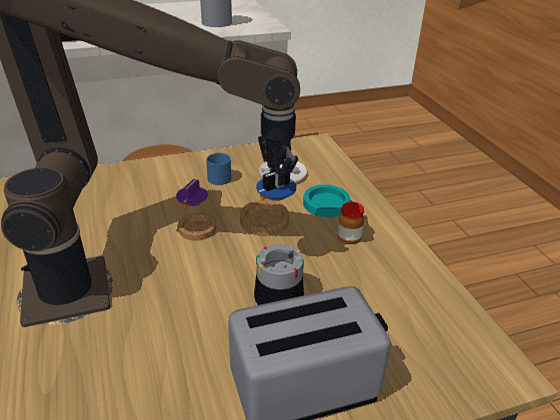

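Run:
```python
from h import *
im=cv2.imread("pics/w3.png"); crop(im,85,60,160,140,5,"pics/c5.png"); crop(im,180,155,200,120,4,"pics/c6.png")
```

```text
(no output)
```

View pics/c5.png

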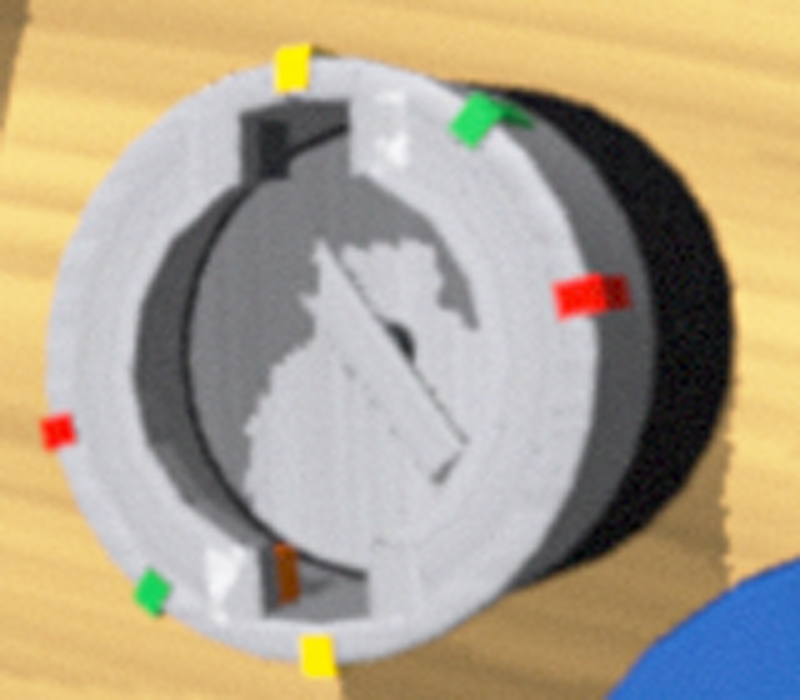

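View pics/c6.png

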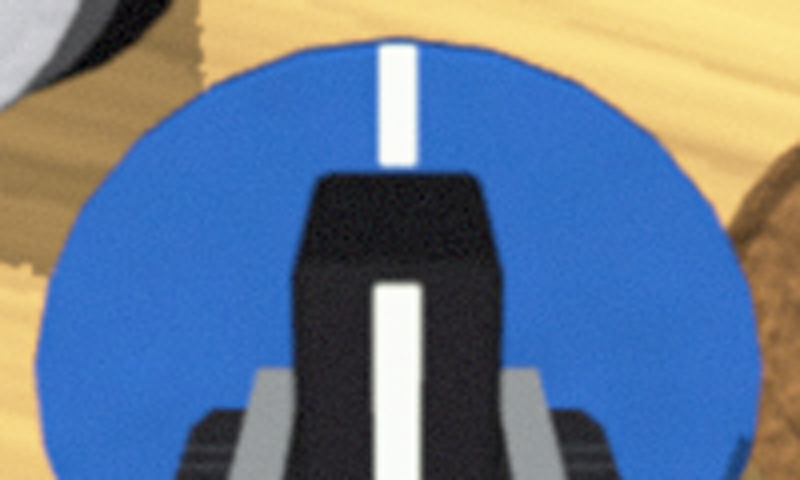

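Run:
```python
from h import *
import pickle; c=pickle.load(open("c3.pkl","rb"))
f=lambda x,y,z: at("wrist",(x+.5)/5-.5+85,(y+.5)/5-.5+60,z,c)
for n,a,b in [("y",(293,68),(318,657)),("g",(478,120),(152,592)),("r",(577,298),(58,432))]:
  a=f(*a,.12);b=f(*b,.12);print(n,(a+b)/2,np.linalg.norm(a-b),np.degrees(np.arctan2(*(b-a)[[1,0]])))
# slot ends
a=f(295,105,.12);b=f(318,617,.12);print("slots",(a+b)/2,np.linalg.norm(a-b),np.degrees(np.arctan2(*(b-a)[[1,0]])))
g=lambda x,y,z: at("wrist",(x+.5)/4-.5+180,(y+.5)/4-.5+155,z,c)
p=g(398,42,.2333); q=g(398,170,.2333);b1=g(398,283,.2693); b2=at("wrist",279,352,.2693,c)
print(p,q,b1,b2,np.linalg.norm(b1-b2))
u=b1-b2; th=np.arctan2(u[1],u[0]);print("lid yaw",np.degrees(th), np.degrees(np.arctan2(*(p-q)[[1,0]])))
d=u/np.linalg.norm(u); print("lid centre from flange",p-.047*d,"bar",b1-.032*d)
L=g(36,370,.2333);Rr=g(760,370,.2333);print("mid",(L+Rr)/2,np.linalg.norm(L-Rr))
```

```text
y [ 0.48080322 -0.17172414  0.12      ] 0.10151785737868056 13.969402402519126
g [ 0.48049106 -0.17136655  0.12      ] 0.1014639481752487 -26.22005239044157
r [ 0.4808702  -0.17173805  0.12      ] 0.10088802317198799 -66.01911423101903
slots [ 0.48035526 -0.17128959  0.12      ] 0.08797863181662978 14.148589118461613
[ 0.46562957 -0.05846589  0.2333    ] [ 0.48026418 -0.05474826  0.2333    ] [ 0.48172366 -0.05439568  0.2693    ] [ 0.5395665  -0.03974832  0.2693    ] 0.05966857516492049
lid yaw -165.78987966523832 -165.74662676112212
lid centre from flange [ 0.51119146 -0.0469284   0.2333    ] bar [ 0.51274453 -0.04654036  0.2693    ]
mid [ 0.50531105 -0.04837677  0.2333    ] 0.0913412075538063
```

Request:
{"fn": "send_rows", "kwargs": {
  "rows": [
    [-0.02,-0.1,0,0],
    [-0.05,-0.22,0,0],
    [-0.08,-0.34,0,0],
    [-0.102,-0.415,0,0],
    [-0.102,-0.415,-0.05,0],
    [-0.102,-0.415,-0.15,0],
    [-0.102,-0.415,-0.2,0],
    [-0.102,-0.415,-0.2,0],
    [-0.102,-0.415,-0.2,0],
    [-0.102,-0.415,-0.2,0]
  ]
}}

```text
time: 7.28
eef_pos: [0.4824, -0.1741, 0.1978]
tcp_rot: [-0.123, 0.992, -0.001, 0.001]
contact_force: [1.2, 0.6, -2.8]
opening: 0.222
```

Run:
```python
from h import *
st(); im=imaging.read_camera("wrist")[:,:,::-1]; cv2.imwrite("pics/w4.png",im)
s=imaging.read_camera("side")[:,:,::-1]; crop(s,210,140,140,160,4,"pics/s4.png")
s=imaging.read_camera("top")[:,:,::-1]; crop(s,270,180,130,110,5,"pics/t4.png")
st()
```

```text
t 7.275 pos [ 0.4824 -0.1741  0.1978] yawY 104.15 z [ 0.002 -0.001 -1.   ] F [ 1.18  0.63 -2.85] T [0.014 0.036 0.005] op 0.222 q6 [-0.54 -0.03  2.02  0.    1.15 -2.36]
t 7.425 pos [ 0.482  -0.1741  0.1972] yawY 104.13 z [ 0.001 -0.001 -1.   ] F [ 0.04  0.26 -1.56] T [ 0.015  0.043 -0.005] op 0.226 q6 [-0.54 -0.03  2.02  0.    1.15 -2.36]
```

View pics/w4.png

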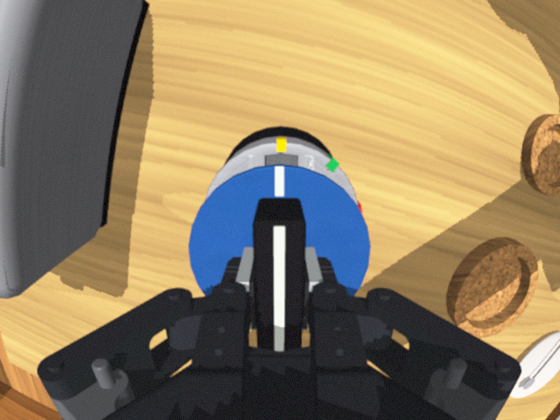

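View pics/s4.png

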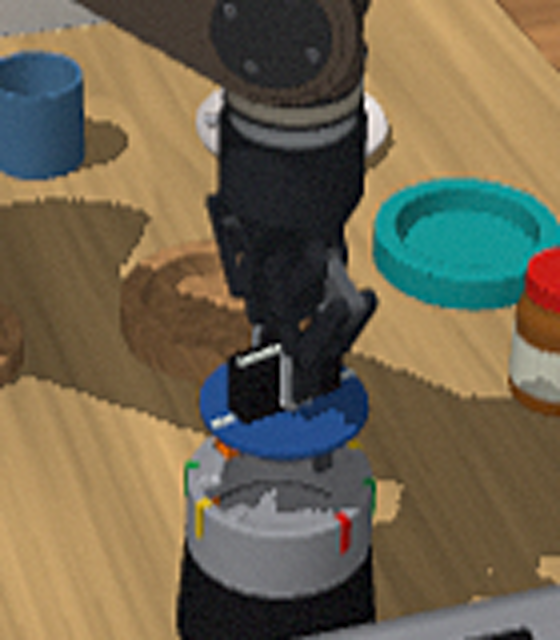

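View pics/t4.png

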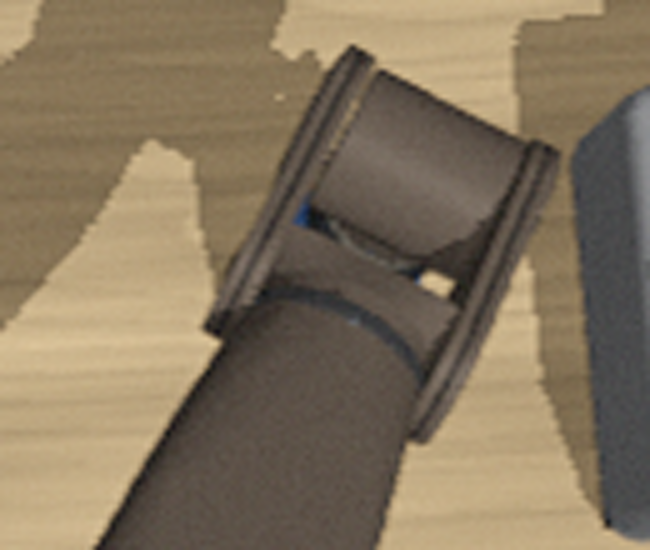

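Run:
```python
from h import *
im=cv2.imread("pics/w4.png"); crop(im,180,120,200,150,4,"pics/c7.png")
s=monitor.get_state(); p0=s["eef_pos"]; th=np.radians(14.1); ex=np.array([np.cos(th),np.sin(th)]);ey=np.array([-ex[1],ex[0]])
lz=p0[2]-.0467
for n,u,v,z in [("yel",281.5,145,.12),("slot",283,160,.12),("fl",279.3,166,lz+.024),("fl2",279.3,196,lz+.024),("bar",279.3,226,lz+.06),("bar",279.3,350,lz+.06)]:
  q=at("wrist",u,v,z)[:2]-p0[:2]; print(n,q@ex,q@ey)
```

```text
yel -0.05203000655292786 0.0030665089120149648
slot -0.04260208816911441 0.004027673601115287
fl -0.04715379190391963 0.0017472874237955253
fl2 -0.032994180662196455 0.0017695447875726818
bar -0.030766782957374172 0.0017983622376130588
bar 0.027560414999767087 0.0019065190748437878
```

View pics/c7.png

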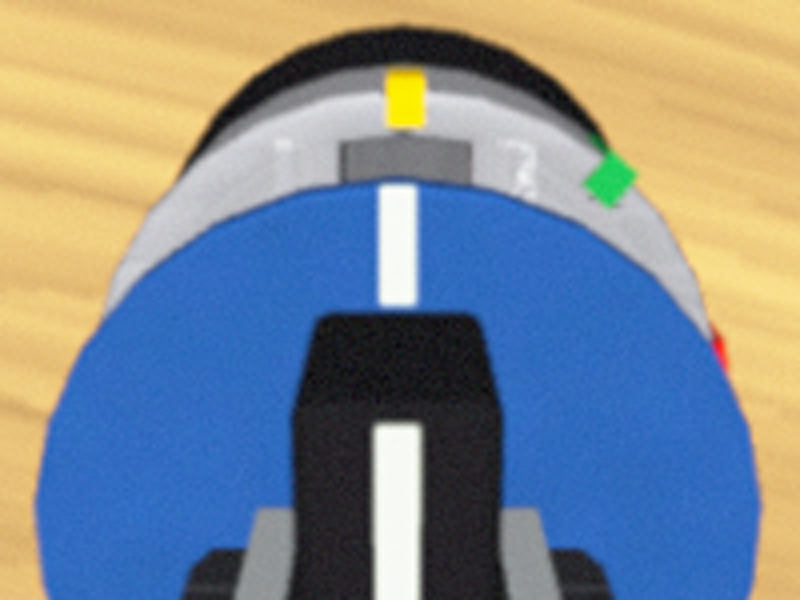

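The slot and the yellow mark sit at (281.3,150) and the stripe at (279.5,178), so the offset is about 1.2 mm sideways and 1 mm along the bar. I correct that and descend.

Request:
{"fn": "send_rows", "kwargs": {
  "rows": [
    [-0.004,0.003,0,0],
    [-0.004,0.003,-0.03,0],
    [-0.004,0.003,-0.06,0],
    [-0.004,0.003,-0.08,0],
    [-0.004,0.003,-0.09,0],
    [-0.004,0.003,-0.1,0],
    [-0.004,0.003,-0.105,0],
    [-0.004,0.003,-0.11,0],
    [-0.004,0.003,-0.115,0],
    [-0.004,0.003,-0.12,0],
    [-0.004,0.003,-0.12,0]
  ]
}}

```text
time: 8.8
eef_pos: [0.4804, -0.1729, 0.1603]
tcp_rot: [-0.123, 0.992, 0.0, -0.0]
contact_force: [0.1, 0.8, -1.8]
opening: 0.227
```

Run:
```python
from h import *
st(); im=imaging.read_camera("wrist")[:,:,::-1]; crop(im,170,110,220,150,3.6,"pics/w5.png")
s=imaging.read_camera("side")[:,:,::-1]; crop(s,230,200,100,110,5,"pics/s5.png")
```

```text
t 8.8 pos [ 0.4804 -0.1729  0.1603] yawY 104.13 z [-0.  0. -1.] F [ 0.08  0.82 -1.79] T [-0.019 -0.027 -0.002] op 0.227 q6 [-0.54  0.02  2.05  0.    1.07 -2.36]
```

View pics/s5.png

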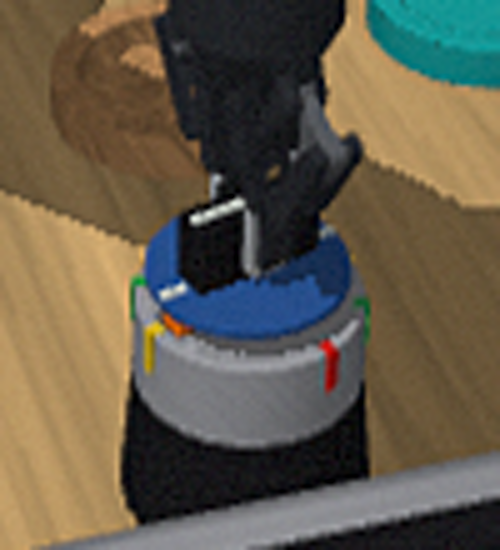

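View pics/w5.png

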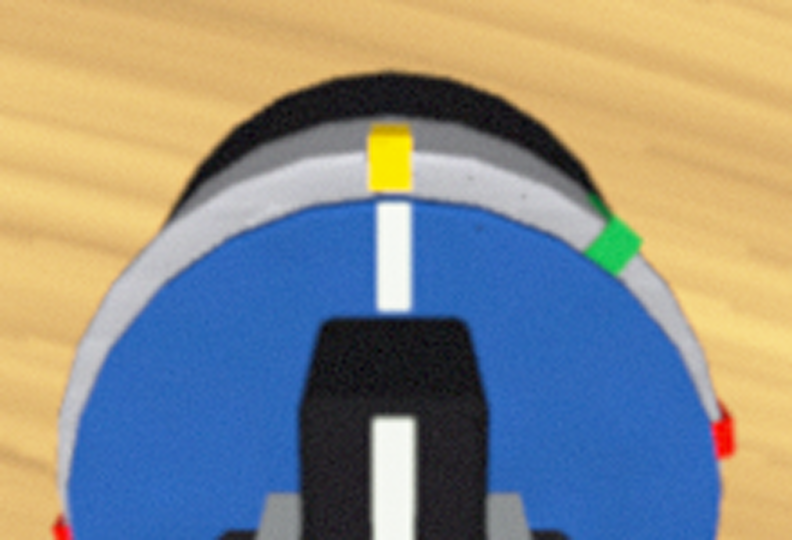

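The plug is in the bore with no contact force, and the stripe lines up with the yellow mark to within about 1 px. I continue down.

Request:
{"fn": "send_rows", "kwargs": {
  "rows": [
    [0,0,-0.005,0],
    [0,0,-0.01,0],
    [0,0,-0.015,0],
    [0,0,-0.02,0],
    [0,0,-0.025,0],
    [0,0,-0.03,0],
    [0,0,-0.035,0],
    [0,0,-0.039,0],
    [0,0,-0.039,0],
    [0,0,-0.039,0]
  ]
}}

```text
time: 10.15
eef_pos: [0.4805, -0.173, 0.1487]
tcp_rot: [-0.123, 0.992, -0.0, 0.0]
contact_force: [0.0, 0.7, -2.3]
opening: 0.227
```

Run:
```python
from h import *
st(); im=imaging.read_camera("wrist")[:,:,::-1]; crop(im,170,110,220,150,3.6,"pics/w6.png")
s=imaging.read_camera("side")[:,:,::-1]; crop(s,230,200,100,110,5,"pics/s6.png")
```

```text
t 10.15 pos [ 0.4805 -0.173   0.1487] yawY 104.13 z [ 0. -0. -1.] F [ 0.02  0.72 -2.29] T [-0.008 -0.063 -0.027] op 0.227 q6 [-0.54  0.03  2.06 -0.    1.05 -2.36]
```

View pics/s6.png

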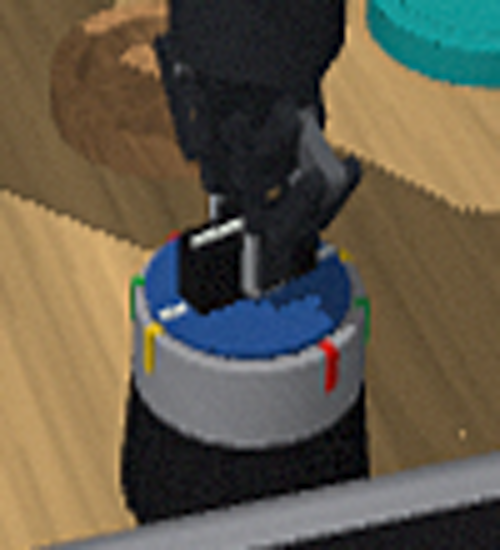

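View pics/w6.png

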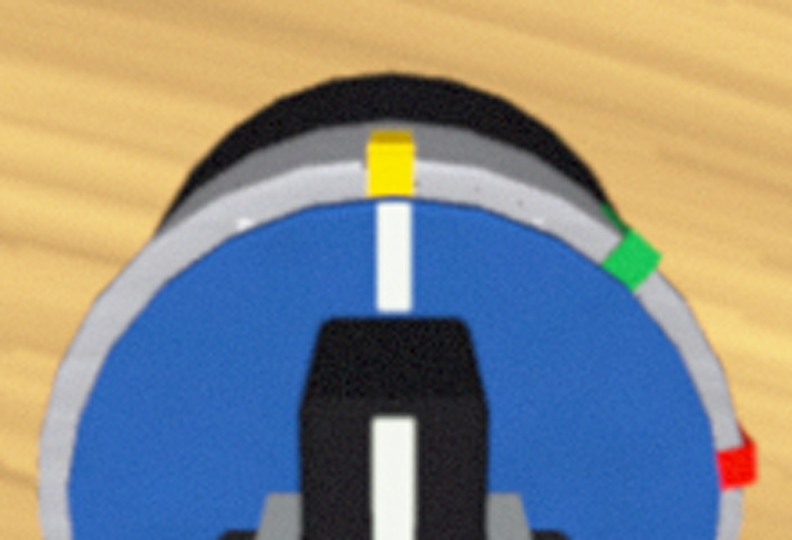

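It is at seat height but with no contact load yet, so I press down slightly to confirm it is seated.

Request:
{"fn": "send_rows", "kwargs": {
  "rows": [
    [0,0,-0.002,0],
    [0,0,-0.004,0],
    [0,0,-0.004,0],
    [0,0,-0.004,0]
  ]
}}

```text
time: 10.75
eef_pos: [0.4806, -0.173, 0.1487]
tcp_rot: [-0.123, 0.992, -0.0, -0.0]
contact_force: [-4.4, 1.8, 6.8]
opening: 0.224
```

Seated: the height holds at 0.1487 m with about 9 N of contact. I increase the grip and twist 40° clockwise.

Request:
{"fn": "send_rows", "kwargs": {
  "rows": [
    [0,0,0,0],
    [0,0,0,0],
    [0,0,0.001,-0.01],
    [0,0,0.001,-0.02],
    [0,0,0.001,-0.03],
    [0,0,0.001,-0.04],
    [0,0,0.001,-0.05],
    [0,0,0.001,-0.06],
    [0,0,0.001,-0.07],
    [0,0,0.001,-0.08],
    [0,0,0.001,-0.08],
    [0,0,0.001,-0.08]
  ],
  "newtons": 100
}}

```text
time: 12.25
eef_pos: [0.4813, -0.1734, 0.1488]
tcp_rot: [0.127, 0.992, -0.0, 0.001]
contact_force: [0.8, -0.4, 5.2]
opening: 0.214
```

Run:
```python
from h import *
st(); im=imaging.read_camera("wrist")[:,:,::-1]; crop(im,170,110,220,150,3.6,"pics/w7.png")
```

```text
t 12.25 pos [ 0.4813 -0.1734  0.1488] yawY 75.38 z [ 0.002 -0.001 -1.   ] F [ 0.82 -0.43  5.16] T [-0.042  0.05   0.016] op 0.214 q6 [-0.54  0.03  2.06  0.    1.05 -1.86]
```

View pics/w7.png

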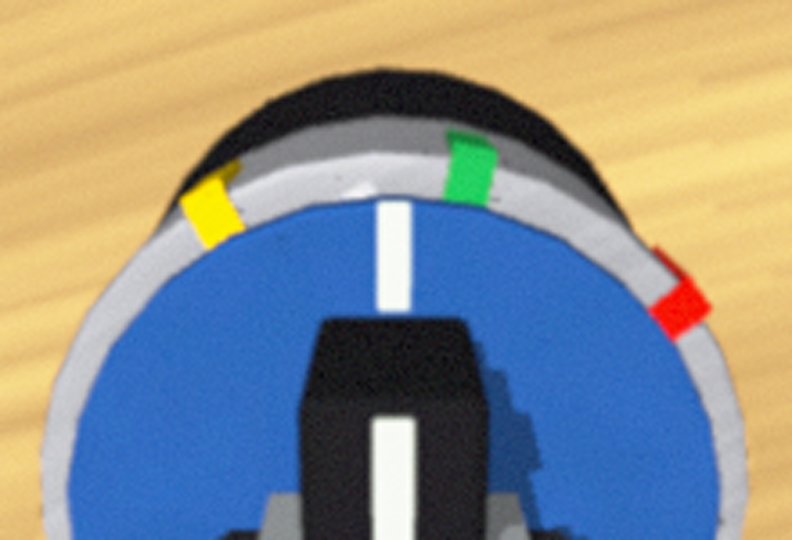

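The lid follows the gripper. The stripe at crop (394,260) is about 11° short of green at (470,175), so I turn the remainder.

Request:
{"fn": "send_rows", "kwargs": {
  "rows": [
    [0,0,0,-0.01],
    [0,0,0,-0.02],
    [0,0,0,-0.031],
    [0,0,0,-0.031],
    [0,0,0,-0.031],
    [0,0,0,-0.031]
  ]
}}

```text
time: 13.05
eef_pos: [0.4812, -0.1734, 0.1488]
tcp_rot: [0.223, 0.975, -0.0, 0.001]
contact_force: [0.5, 0.1, 4.7]
opening: 0.219
```

Run:
```python
from h import *
st(); im=imaging.read_camera("wrist")[:,:,::-1]; crop(im,170,110,220,150,3.6,"pics/w8.png")
s=imaging.read_camera("side")[:,:,::-1]; cv2.imwrite("pics/s8.png",s)
st()
```

```text
t 13.05 pos [ 0.4812 -0.1734  0.1488] yawY 64.21 z [ 0.002 -0.001 -1.   ] F [0.5  0.12 4.69] T [-0.059  0.053  0.003] op 0.219 q6 [-0.54  0.03  2.06 -0.    1.05 -1.67]
t 13.15 pos [ 0.4812 -0.1735  0.1488] yawY 64.21 z [ 0.002 -0.001 -1.   ] F [1.15 0.33 5.43] T [-0.061  0.112  0.035] op 0.22 q6 [-0.54  0.03  2.06 -0.    1.05 -1.67]
```

View pics/w8.png

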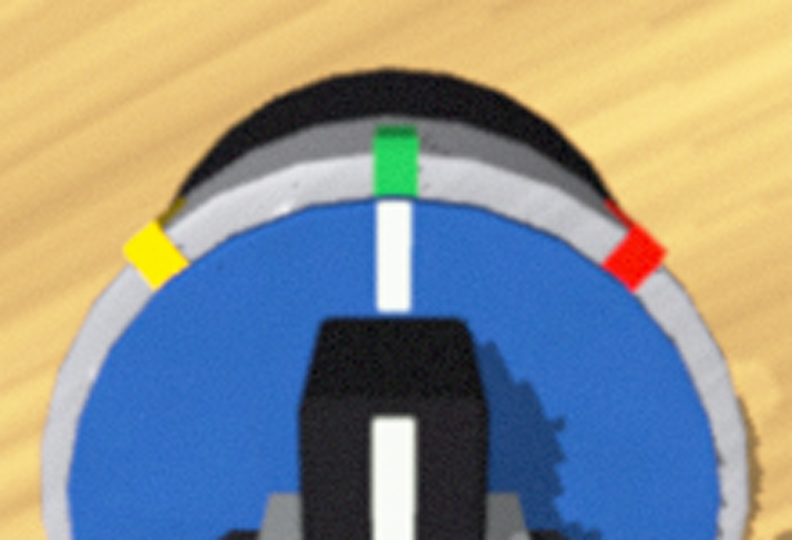

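View pics/s8.png

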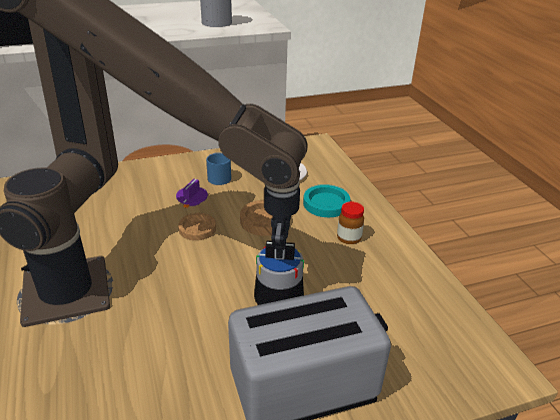

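The stripe (394,255 in the crop) is aligned with the green mark (396,165). The lid is flat, gripped and still, and the bystanders have not been disturbed. I'm handing in.

Run:
```python
from h import *
print(workorder.sign_off()); st()
```

```text
the job is handed in; nothing more can be done
None
the job is handed in; nothing more can be done
```

I lifted the blue lid out of the larger cork nest and seated it on the grinder with both lugs through the slots. I then twisted it about 40° (0.70 rad) clockwise to the green marks and handed in at 13.15 s while still gripping it. Sign-off gave no verdict.

**Last checks before hand-in:**
- **Twist:** the white stripe lined up with the green mark to within about 1 px in the wrist view, well short of red.
- **Seating:** the tool held at seat height (TCP 0.1488 m) under about 5 N of downward press.
- **Grip:** set to 100 N, with the jaws stopped on the bar at about 19 mm.
- **Bystanders:** the toaster, jam jar and mug looked unmoved in the last side view. The plate was mostly hidden behind the arm there, so I could not check it visually, but the arm never went near it.

**Disagreements:**
- **Wrist camera:** it disagreed with the tool position by about 1.7 mm sideways. I corrected for this by comparing the stripe and the slot in the same picture.
- **Spring:** the wrist torque reading was too noisy to confirm the spring load, so the twist rests on the camera view and the measured tool angle.

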